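Take the lens off the evidence camera

ROBOT

A 6-joint arm with a two-finger parallel gripper is mounted at the origin on the work surface. World frame = base frame: x ahead of the robot, y to its left, z up, the work surface at z = 0. Lengths are in mm, angles in rad, forces in N, time in s.
With the tool pointing down it reaches from about 400 to 925 mm from the base axis. Payload 12.5 kg.
Tool frame: the origin (TCP) lies at the very end of the fingers, on their centre line; the grasp point (between the pads) lies 19 mm behind it; z points along the fingers, y is the direction in which the jaws open and shut (so a half turn about z gives the same grasp; the last joint's range is limited). The gripper opens to 95 mm and grips with 3 to 60 N. Pads are 20 mm wide; open, the fingers measure 119 mm over their backs; the gripper's body (75 mm by 180 mm) begins 59 mm behind the grasp point.
Start: joints at [-0.106, 0.491, 1.559, -0, 1.092, -0.106], TCP at [625.017, 0.021, 214.661] pointing down, gripper open.
Joint ranges: [-3.1, 3.1], [-0.84, 2.19], [0.05, 2.79], [-1.13, 4.28], [0.06, 2.93], [-2.69, 2.69]. Speed limits (rad/s): [2.22, 2.22, 2.79, 3.14, 3.14, 3.14].

INTERFACE

Orientations are given as [roll, pitch, yaw] about the fixed x, y, z axes, in that order (R = Rz(yaw) Ry(pitch) Rx(roll)).
In Python, from cell import env, read_camera, get_calibration gives the robot as it stands.
- The arm moves only by the tool arm_command, never from a script. Its argument "targets" is a list of rows, each a list of 3 entries, a list of its own where there are three numbers: the turn, a rotation vector about the tool's x, y, z in rad, then the shift along the tool's x, y, z in m, then the closure in counts, from 0 (fully open) to 255 (shut). In form: [[[rx, ry, rz], [tx, ty, tz], fingers], ...]. A call has 1 to 8 rows; each row is the pose to reach, as a shift and turn from the pose commanded when the call began, along the tool's axes at that moment; what a row does not reach only later rows make up. A row lasts 1/10 s, in which the tool goes at most 50 mm and 8.59 degrees, less where a joint would pass 70% of its speed; a pose out of reach is approached as far as the arm can. A call with a gripper value outside its range is refused whole. The fingers move at their own pace and stop on an object; the grip force is fixed at half the most. Time passes only in rows, so rows that repeat a pose let the fingers close. It gives the time, the measured TCP pose, the force and the opening at its end, in the units of the state.
- env.state(): the state, without advancing time (a new reading comes with each control period).
- read_camera(name): name is "scene" or "side" or "wrist"; returns (picture, depth): 420x560x3 uint8, blue, green, red; 420x560 float32, mm along the optical axis (not along the pixel's ray), 0 where there is no reading.
- get_calibration(name): a dict with "vfov" (degrees; the focal length in pixels is half the picture's height over the tangent of half this angle, whatever the lens; pixels are square), "cx", "cy" (the principal point, pixels), "world_from_camera" (4x4, takes a point from camera to world coordinates). Camera axes: x right, y down, z forward; pixel columns grow to the right and rows downward; lengths in mm; the calibration is good to about 2 mm. The wrist camera is an equidistant fisheye: a pixel r from the principal point sees the ray r / f radians off the axis. A picture is of the moment at which its call begins: read the wrist's pose just before it. get_calibration takes no time and is no camera call; for the wrist camera it gives the pose at the moment of the call.
- env.job_done(): hands the job in, once; it reports no verdict.
The state is a dict: "t": time; "joints": joint angles; "qvel": joint speeds; "tau": joint torques, N m; "eef_pos": TCP position; "tcp_rot": TCP orientation; "ft_force": force on the tool from outside, world axes, zero at the start; "moment": the same for the moment, N m; "opening": opening from 0.0 (shut) to 1.0 (fully open).
Only numpy, scipy, OpenCV 4.12 (cv2) and the standard library are available. Lean on these libraries where they do the work, as an engineer would, in place of code of your own. Each camera call takes 0.05 s, during which the arm holds its last target.

TASK

Take the lens off the evidence camera that lies on its back: press the release button fully down (it stays down), turn the lens counter-clockwise, seen from above, about a quarter turn, feeling with light upward pulls for the point where it comes free, and lift it straight off. Then stand it upright in the wider of the two dishes and let go. Be gentle throughout: do not force the button, strain the lens against its mount or bump it down in the dish, and leave everything else on the bench where it is.

Things in the scene. Friction and masses are not known exactly. Their poses are not given: they have to be found in the camera images.
- camera: Black camera body, fixed, lying on its back in an aluminium cradle plate (150 x 205 mm), lens mount facing up. Origin: on the mount's axis, at table height. z up; +y (its long direction) points from the lens to the release button; a low viewfinder hump is on the +x side. Its deck (top face) is 58 mm above the table; nothing on it but the lens stands over 22 mm above the deck.
- mount (a point): Centre of the mount, on the deck, where the lens's foot stands at the start. Axes as the camera's. Round steel collar 77 mm across, 10 mm high. Inside, out of sight: two lips that hold the lens's two lugs down, with two gaps between them that let the lugs out; there is no end stop to the twist. The lens has about 1.5 mm of play in it, sideways and up and down. More than 25 N between lens and camera damages the mount.
- lens: The lens, black, 60 mm tall, 0.25 to 0.5 kg. Origin: centre of its foot, z up along its axis. Foot: steel, 50 mm across (58 mm over the lugs, which lie along its x), up to 11 mm; flange 76 mm across, 11 to 16 mm; above that a straight round ribbed barrel 58 mm across, up to 60 mm. It comes off by turning it COUNTER-CLOCKWISE seen from above, about a quarter turn, then straight up.
- lens_grip (a point): On the lens's axis, 45 mm above its foot: the middle of the barrel's gripping length. Axes as the lens's. A coupling ring in the mount drags on the turn with a steady 0.28 N m, so it needs a firm grip (about 15 N): held loosely, the fingers slip round it. Turn back 2 degrees to take this strain off before pulling up.
- lens_tab (a point): Tip of the lens's tab (8 mm wide), 47 mm from the axis along its +y, 13.5 mm above the foot; at the start between the catch's prongs. The lugs meet the gaps somewhere from 64 to 108 degrees of turn, differing each time and unseen, and come free only within 6 degrees either side of that. Feel for it: pull up lightly every few degrees; caught, it lifts no more than 2 mm and resists, free, it rises.
- lens_top (a point): Centre of the lens's front (top) face, 60 mm above its foot.
- button_top (a point): Top centre of the round release button: black, 18 mm across, in a grey housing (24 x 30 mm, 12 mm high) on the deck, 66 mm from the lens axis along the camera's +y, 22 mm above the deck at the start. Goes straight down 8 mm to its end stop against about 4 N of friction and stays down. Its fork, the catch, sinks with it and clears the lens's tab in the last 3 mm.
- release (a joint): Travel of the release button in m: 0 out (locked), 0.008 fully down (released). More than 20 N of push on button or camera harms it.
- rest: Lens rest: the wider of two round aluminium dishes fixed to the table, 82 mm across, inside 72 mm across, rim 11 mm high. Origin: centre of its underside. Its floor is 5 mm above the table.
- rest_floor (a point): Centre of the lens rest's floor, where the lens's foot has to stand. Set down with less than 20 N.
- small_dish: The narrower dish, 52 mm across, rim 16 mm high, fixed, too small for the lens: not used. Origin: centre of its underside.
- jar_a: Small glass sample jar, 42 mm across, 55 mm tall, loose. Origin: centre of its underside.
- jar_b: A second, equal sample jar. Origin: centre of its underside.
- torch: Aluminium torch lying on its side, 115 mm long, 31 mm thick. Origin: under its middle; x towards its head.
- calliper: Steel calliper lying flat, 190 mm long, 10 mm thick at most. Origin: under its middle; x along its beam.
- scale_bar: White L-shaped photo scale lying flat, 110 mm long, 4 mm thick. Origin: near the middle of the L.
- tape_roll: Roll of tape lying flat, 70 mm across, 24 mm high. Origin: centre of its underside.
- loupe: Black magnifier loupe standing on its foot, 42 mm across, 36 mm tall. Origin: centre of its underside.
Mind the look-alikes: they are no part of the job. What is shaped like the rest but blue or green is not meant. What is shaped like the lens but green or pink is not meant.

How it is judged:
By the outcome, as a careful person would: the job done as asked, in the order asked, and still so for the second after the job is handed in, with the robot touching nothing.
It also fails if it takes over 72 s, if anything falls off the work surface, if the arm or the gripper's body presses on something with over 40 N, if the wrist force passes 120 N, or if a joint passes its speed limit or range.

## Working session

There is one attempt and no reset: what is moved stays moved. The work goes in short steps, Python scripts to look and compute and a tool call to move; the robot and the scene stay as the last step left them, time stands still between calls to the robot, and variables do not carry over. Pictures are saved under pics/ and viewed, and the job is handed in when it is done.

Besides the shell and the picture viewer there is one more tool, called after "Emit:" as name(argument=value, ...) on one line, values as JSON. arm_command: Moves the arm, as the interface text tells. Its arguments: {"type":"object","properties":{"targets":{"type":"array"}},"required":["targets"]}

```bash
mkdir -p pics; ls; python3 - <<'E'
from cell import env, read_camera, get_calibration
import cv2, numpy as np
print(env.state())
for n in ["scene","side","wrist"]:
    c=get_calibration(n); print(n,c)
    im,d=read_camera(n); cv2.imwrite(f"pics/{n}0.png",im); np.save(f"pics/{n}0.npy",d); np.save(f"pics/{n}0T.npy",c["world_from_camera"])
E
```

```text
pics
{'t': 0.0, 'joints': array([-1.05595061e-01,  4.91517524e-01,  1.55945281e+00,  1.85797835e-05,
        1.09169058e+00, -1.05628212e-01]), 'qvel': array([ 2.79813451e-04, -1.71795187e-03, -7.87277400e-04, -5.32772060e-04,
        4.86115192e-06,  2.17134458e-04]), 'tau': array([-9.52334158e-04, -6.12640929e+01, -2.58175153e+01,  6.92750537e-02,
        4.83079045e-02, -1.38641695e-05]), 'eef_pos': array([6.24756578e+02, 5.61179326e-02, 2.14086706e+02]), 'tcp_rot': array([-3.14053209e+00, -1.29015037e-04,  1.57082084e+00]), 'ft_force': array([ 0.10555303,  0.80622254, -0.12290847]), 'moment': array([ 0.02447172, -0.01837204, -0.02019342]), 'opening': 1.0008725389349458}
scene {'vfov': 48.717955606997705, 'cx': 276.31746364493455, 'cy': 208.12601354048132, 'world_from_camera': array([[-5.20520537e-01,  4.55643914e-01, -7.22112868e-01,
         1.48918490e+03],
       [ 8.53649826e-01,  2.59430501e-01, -4.51639005e-01,
         5.71751479e+02],
       [-1.84484607e-02, -8.51518901e-01, -5.23999251e-01,
         7.55821191e+02],
       [ 0.00000000e+00,  0.00000000e+00,  0.00000000e
[... 228 characters left out ...]
  [-1.41719518e-01, -6.26356846e-01,  7.66545941e-01,
        -6.51440206e+02],
       [-7.59771166e-03, -7.73650629e-01, -6.33566870e-01,
         6.51773518e+02],
       [ 0.00000000e+00,  0.00000000e+00,  0.00000000e+00,
         1.00000000e+00]])}
wrist {'vfov': 65.70646984690485, 'cx': 284.92638351114607, 'cy': 215.44006105427187, 'world_from_camera': array([[ 9.99998962e-01,  1.41357072e-03, -2.79318005e-04,
         6.24452746e+02],
       [ 1.27428709e-03, -9.58078284e-01, -2.86503712e-01,
         8.22360465e+01],
       [-6.72601773e-04,  2.86503059e-01, -9.58079091e-01,
         3.83263476e+02],
       [ 0.00000000e+00,  0.00000000e+00,  0.00000000e+00,
         1.00000000e+00]])}
```

View pics/scene0.png

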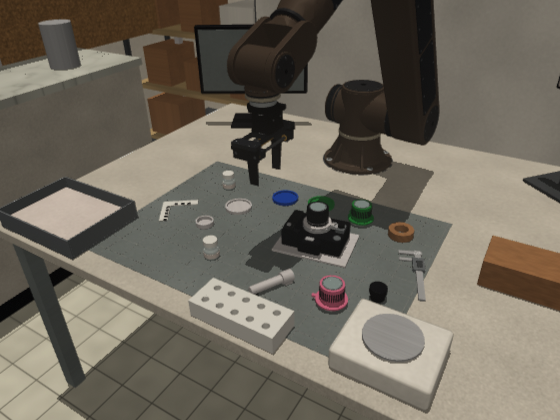

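View pics/side0.png

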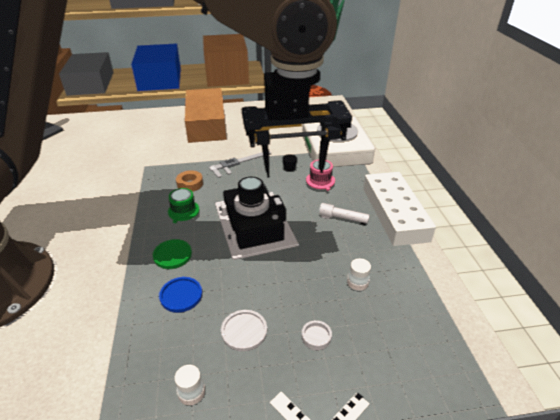

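View pics/wrist0.png

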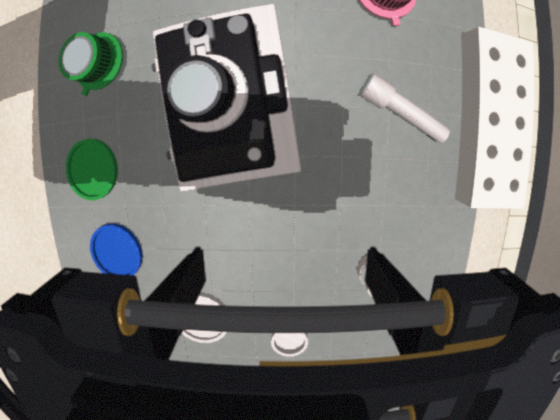

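The wrist view shows the camera with the lens top at (195,88) and the button at about (198,27). The grey rest is at (238,205) in the scene view and (244,330) in the side view. The blue and green dishes, and the green and pink lenses, are decoys. Next I'll measure them.

```bash
cat > h.py <<'E'
import numpy as np, cv2
def f_of(c): return 210/np.tan(np.radians(c["vfov"]/2))
def ray(c,uv,fish):
    f=f_of(c); x=(uv[0]-c["cx"]);y=(uv[1]-c["cy"])
    if fish:
        r=np.hypot(x,y); th=r/f
        d=np.array([x/max(r,1e-9)*np.sin(th),y/max(r,1e-9)*np.sin(th),np.cos(th)])
    else: d=np.array([x/f,y/f,1.])
    T=c["world_from_camera"]; return T[:3,3],T[:3,:3]@d
def onz(c,uv,z,fish=False):
    o,d=ray(c,uv,fish); return o+d*(z-o[2])/d[2]
def proj(c,p,fish=False):
    T=c["world_from_camera"]; q=T[:3,:3].T@(np.asarray(p,float)-T[:3,3]); f=f_of(c)
    if fish:
        rr=np.hypot(q[0],q[1]); th=np.arctan2(rr,q[2]); return np.array([c["cx"]+f*th*q[0]/rr,c["cy"]+f*th*q[1]/rr])
    return np.array([c["cx"]+f*q[0]/q[2],c["cy"]+f*q[1]/q[2]])
def circ(P):
    P=np.asarray(P); A=np.c_[2*P[:,:2],np.ones(len(P))]; s=np.linalg.lstsq(A,(P[:,:2]**2).sum(1),rcond=None)[0]
    return s[0],s[1],np.sqrt(s[2]+s[0]**2+s[1]**2)
E
python3 - <<'E'
import cv2,numpy as np
im=cv2.imread('pics/wrist0.png'); 
cv2.imwrite('pics/w0c.png',cv2.resize(im[0:210,130:330],None,fx=3.0,fy=2.85,interpolation=cv2.INTER_CUBIC)[:600])
a=cv2.imread('pics/side0.png'); b=cv2.imread('pics/scene0.png')
cv2.imwrite('pics/s0c.png',np.hstack([cv2.resize(a[295:365,200:350],(400,187)),cv2.resize(b[160:260,190:290],(400,187*1))]))
for p in [(195,88),(178,88),(200,27)]: print(im[p[1],p[0]])
E
```

```text
[205 205 197]
[200 200 194]
[46 44 42]
```

View pics/w0c.png

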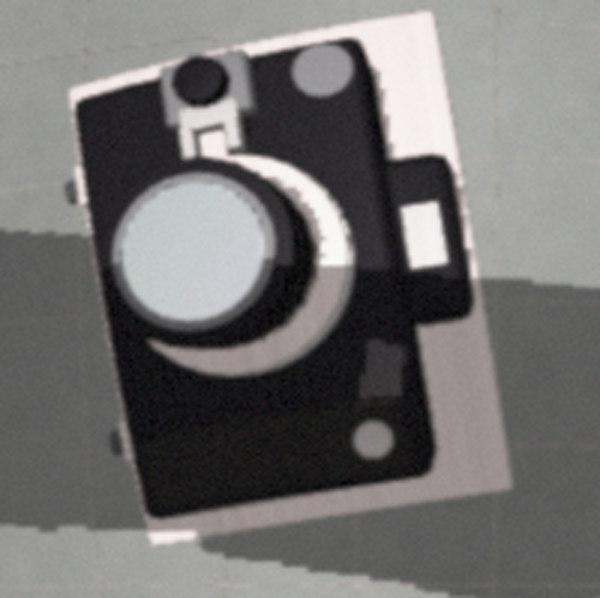

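The crop shows the lens top, the button in its grey housing directly above it (+y is roughly world +y), the tab in the fork, and the viewfinder on the right. Now I'll compute positions.

```bash
python3 - <<'E'
import cv2,numpy as np
from cell import get_calibration
from h import *
W=get_calibration("wrist");S=get_calibration("scene");D=get_calibration("side")
im=cv2.imread('pics/wrist0.png')
g=cv2.cvtColor(im,cv2.COLOR_BGR2GRAY)
# lens disc
m=((g>150)).astype(np.uint8); m[:, :164]=0
n,l,st,ce=cv2.connectedComponentsWithStats(m)
k=l[88,195]; print(st[k],ce[k])
c=max(cv2.findContours((l==k).astype(np.uint8),0,cv2.CHAIN_APPROX_NONE)[0],key=len)[:,0]
print("lens top",circ([onz(W,p,118,True) for p in c]))
# button: dark blob around (197,28)
roi=np.zeros_like(g); roi[15:40,183:212]=1
m=((g<85)&(roi>0)).astype(np.uint8); n,l,st,ce=cv2.connectedComponentsWithStats(m)
k=l[27,197]; print(st[k],ce[k]); c=max(cv2.findContours((l==k).astype(np.uint8),0,cv2.CHAIN_APPROX_NONE)[0],key=len)[:,0]
print("button",onz(W,ce[k],80,True),circ([onz(W,p,80,True) for p in c]))
for z in (3,5,8):
  print("plate",z,[onz(W,p,z,True)[:2].round(1) for p in [(153,32),(273,5),(300,171),(181,190)]])
for nm,c,f in (("scene",S,(238,205)),("side",D,(244,330))):
    im=cv2.imread(f'pics/{nm}0.png'); hsv=cv2.cvtColor(im,cv2.COLOR_BGR2HSV); g=cv2.cvtColor(im,cv2.COLOR_BGR2GRAY)
    d=np.load(f'pics/{nm}0.npy')
    r=40; roi=np.zeros_like(g); roi[f[1]-r:f[1]+r,f[0]-r:f[0]+r]=1
    m=((g>125)&(roi>0)).astype(np.uint8); n,l,st,ce=cv2.connectedComponentsWithStats(m)
    k=l[f[1],f[0]]; 
    if k==0: k=1+np.argmax(st[1:,4])
    print(nm,st[k],ce[k]); cc=max(cv2.findContours((l==k).astype(np.uint8),0,cv2.CHAIN_APPROX_NONE)[0],key=len)[:,0]
    e=cv2.fitEllipse(cc); print(e, "rim",circ([onz(c,p,8) for p in cc]), onz(c,e[0],11))
E
```

```text
[ 169   62   52   51 1943] [194.41430777  86.68142048]
lens top (np.float64(549.6972570018171), np.float64(113.10479020602224), np.float64(20.928500782190508))
[187  20  20  17 252] [196.57539683  28.18253968]
button [540.93058628 175.59431329  80.        ] (np.float64(540.8610494111782), np.float64(175.6736463572155), np.float64(8.655259575456306))
plate 3 [array([463.4, 201.5]), array([610.2, 224. ]), array([642.1,  23.3]), array([495.8,   1.2])]
plate 5 [array([464.3, 200.9]), array([610.3, 223.2]), array([642.1,  23.6]), array([496.5,   1.6])]
plate 8 [array([465.5, 199.9]), array([610.4, 222.1]), array([641.9,  24.1]), array([497.5,   2.2])]
scene [225 198  27  15 261] [237.98467433 205.29501916]
((237.8208465576172, 205.0889129638672), (12.421032905578613, 26.32611083984375), 86.1641845703125) rim (np.float64(501.96158190120167), np.float64(-186.87226154826607), np.float64(37.80946747640827)) [ 506.60275086 -183.58404663   11.        ]
side [ 204  290   80   80 6374] [243.47254471 329.46124882]
((243.51417541503906, 329.5114440917969), (93.41834259033203, 93.4901351928711), 57.61295700073242) rim (np.float64(503.0129143089078), np.float64(-178.5227831148498), np.float64(91.07293816096694)) [ 502.35574024 -190.24663726   11.        ]
```

View pics/s0c.png

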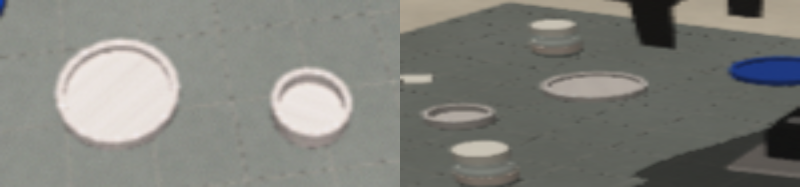

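Emit:
arm_command(targets=[[[0, 0, 0], [0.08, -0.077, -0.03], 255], [[0, 0, 0], [0.08, -0.077, -0.03], 255], [[0, 0, 0], [0.08, -0.077, -0.03], 255], [[0, 0, 0], [0.08, -0.077, -0.03], 255], [[0, 0, 0], [0.08, -0.077, -0.03], 255], [[0, 0, 0], [0.08, -0.077, -0.03], 255]])

```text
t: 0.75
eef_pos: [548.7, 79.2, 244.0]
tcp_rot: [-3.141, 0.0, 1.57]
ft_force: [0.3, 0.1, 0.1]
opening: 0.554
```

```bash
python3 - <<'E'
from cell import env, read_camera, get_calibration
import cv2, numpy as np
s=env.state(); print(s['t'],s['eef_pos'],s['tcp_rot'],s['joints'])
c=get_calibration("wrist"); im,d=read_camera("wrist"); cv2.imwrite("pics/wrist1.png",im); np.save("pics/wrist1.npy",d); np.save("pics/wrist1T.npy",c["world_from_camera"]); print(c)
E
```

```text
0.75 [548.74328967  79.20981789 244.04121049] [-3.14111412e+00  1.59306467e-04  1.57000486e+00] [ 2.42878603e-02  3.60831573e-01  1.69515069e+00 -1.66426421e-04
  1.08609278e+00  2.51569462e-02]
{'vfov': 65.70646984690485, 'cx': 284.92638351114607, 'cy': 215.44006105427187, 'world_from_camera': array([[ 9.99999893e-01,  4.62881410e-04, -1.05621974e-05,
         5.48392190e+02],
       [ 4.40411139e-04, -9.57999195e-01, -2.86770549e-01,
         1.61426037e+02],
       [-1.42859333e-04,  2.86770513e-01, -9.57999297e-01,
         4.13162547e+02],
       [ 0.00000000e+00,  0.00000000e+00,  0.00000000e+00,
         1.00000000e+00]])}
```

View pics/wrist1.png

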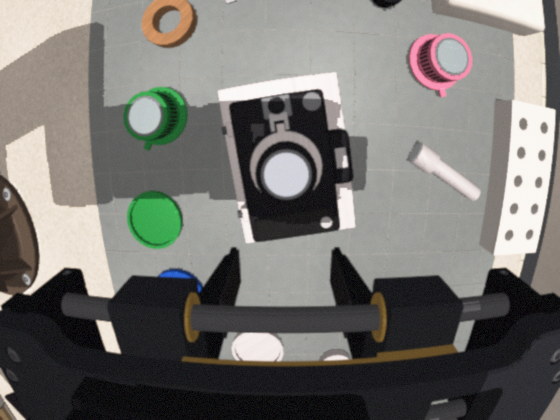

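The lens top is now at (286,174) and the button at (277,105), both seen nearly from above.

```bash
python3 - <<'E'
import cv2,numpy as np
from cell import get_calibration
from h import *
W=get_calibration("wrist")
im=cv2.imread('pics/wrist1.png'); d=np.load('pics/wrist1.npy')
g=cv2.cvtColor(im,cv2.COLOR_BGR2GRAY)
cv2.imwrite('pics/w1c.png',cv2.resize(im[65:250,210:365],None,fx=3.2,fy=3.2,interpolation=cv2.INTER_CUBIC))
m=((g>150)).astype(np.uint8)
n,l,st,ce=cv2.connectedComponentsWithStats(m)
k=l[174,286]; print(st[k],ce[k])
c=max(cv2.findContours((l==k).astype(np.uint8),0,cv2.CHAIN_APPROX_NONE)[0],key=len)[:,0]
print("lens top",circ([onz(W,p,118,True) for p in c]))
roi=np.zeros_like(g); roi[92:122,262:291]=1
for th in (55,65,75):
  m=((g<th)&(roi>0)).astype(np.uint8); n,l,st,ce=cv2.connectedComponentsWithStats(m)
  k=l[105,277]; print(st[k],ce[k]); print("button",onz(W,ce[k],80,True))
def dz(u,v):
    f=f_of(W);x=u-W['cx'];y=v-W['cy'];r=np.hypot(x,y);th=r/f
    q=np.array([x/r*np.tan(th),y/r*np.tan(th),1])*d[v,u]; T=W['world_from_camera']; return T[:3,:3]@q+T[:3,3]
for p in [(286,174),(277,105),(277,104),(260,215),(300,220),(226,97),(348,218)]: print(p,dz(*p).round(1))
print([onz(W,p,3,True)[:2].round(1) for p in [(219,91),(335,73),(355,227),(246,242)]])
E
```

```text
[ 264  153   45   44 1558] [285.89794608 174.1957638 ]
lens top (np.float64(549.1759271016331), np.float64(112.31700893395282), np.float64(20.207689147412772))
[268  99  17  15 185] [275.88648649 105.8972973 ]
button [539.1562567  176.74545497  80.        ]
[268  98  17  16 207] [275.87922705 105.64251208]
button [539.1493726  177.00709692  80.        ]
[267  98  19  16 221] [275.94117647 105.61538462]
button [539.2117864  177.03457375  80.        ]
(286, 174) [549.3 112.7 118. ]
(277, 105) [540.3 177.7  79.9]
(277, 104) [540.3 178.7  80.2]
(260, 215) [519.8  55.4  57.3]
(300, 220) [565.1  52.3  66.4]
(226, 97) [475.4 192.8   7.7]
(348, 218) [631.8  36.2   6.5]
[array([465.7, 201.3]), array([610.5, 223.6]), array([643. ,  22.3]), array([495.4,   0.9])]
```

View pics/w1c.png

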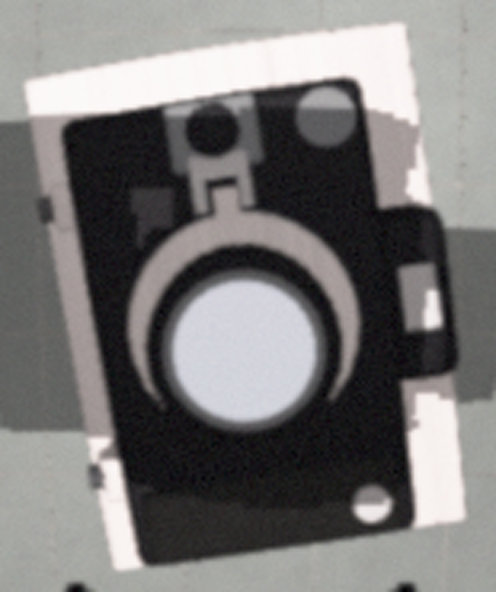

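Emit:
arm_command(targets=[[[0, 0, 0], [0.05, -0.005, 0.02], 255], [[0, 0, 0], [0.098, -0.009, 0.05], 255], [[0, 0, 0], [0.098, -0.009, 0.1], 255], [[0, 0, 0], [0.098, -0.009, 0.14], 255], [[0, 0, 0], [0.098, -0.009, 0.15], 255], [[0, 0, 0], [0.098, -0.009, 0.15], 255], [[0, 0, 0], [0.098, -0.009, 0.15], 255]])

```text
t: 1.5
eef_pos: [540.3, 177.6, 96.1]
tcp_rot: [3.14, -0.0, 1.57]
ft_force: [-0.3, 1.1, 0.3]
opening: 0.009
```

```bash
python3 - <<'E'
from cell import env, read_camera, get_calibration
import cv2, numpy as np
s=env.state(); print(s['t'],s['eef_pos'],s['tcp_rot'],s['ft_force'],s['opening'])
im,d=read_camera("wrist");im2,d=read_camera("side"); cv2.imwrite("pics/b1.png",np.hstack([cv2.resize(im[150:350,180:400],(440,400)),cv2.resize(im2[130:260,200:320],(360,400))]))
E
```

```text
1.5 [540.26640327 177.5906069   96.14669071] [ 3.13969860e+00 -3.53179178e-04  1.56977244e+00] [-0.27960548  1.14644609  0.27939526] 0.008773342596005377
```

View pics/b1.png

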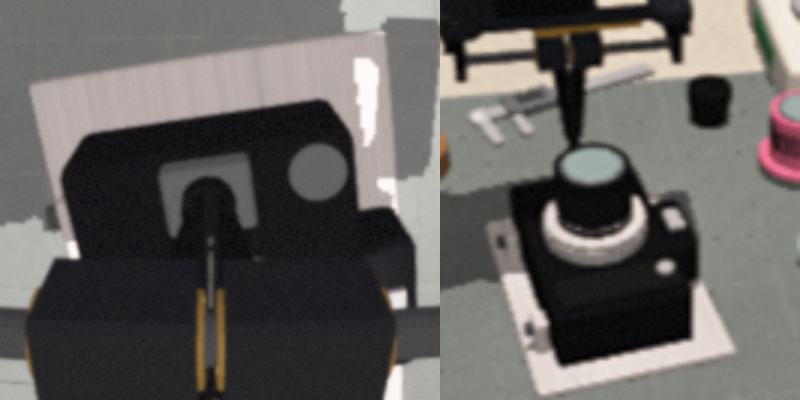

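The closed fingertips are centred over the button, both sideways and along y. Now I'll press.

Emit:
arm_command(targets=[[[0, 0, 0], [0, 0, 0.008], 255], [[0, 0, 0], [0, 0, 0.012], 255], [[0, 0, 0], [0, 0, 0.014], 255], [[0, 0, 0], [0, 0, 0.016], 255], [[0, 0, 0], [0, 0, 0.0175], 255], [[0, 0, 0], [0, 0, 0.019], 255], [[0, 0, 0], [0, 0, 0.019], 255]])

```text
t: 2.3
eef_pos: [539.0, 178.0, 75.5]
tcp_rot: [-3.142, 0.0, 1.571]
ft_force: [-1.1, 0.2, 2.4]
opening: 0.006
```

Emit:
arm_command(targets=[[[0, 0, 0], [0, 0, 0.001], 255], [[0, 0, 0], [0, 0, 0.002], 255], [[0, 0, 0], [0, 0, 0.003], 255], [[0, 0, 0], [0, 0, 0.003], 255]])

```text
t: 2.7
eef_pos: [539.0, 178.0, 72.5]
tcp_rot: [-3.142, 0.0, 1.571]
ft_force: [-1.0, -0.9, 1.9]
opening: 0.008
```

Emit:
arm_command(targets=[[[0, 0, 0], [0, 0, 0.0005], 255], [[0, 0, 0], [0, 0, 0.0005], 255]])

```text
t: 2.9
eef_pos: [539.0, 178.0, 72.2]
tcp_rot: [3.141, 0.0, 1.571]
ft_force: [-2.8, -2.1, 3.4]
opening: 0.005
```

Emit:
arm_command(targets=[[[0, 0, 0], [0, 0, 0.0005], 255], [[0, 0, 0], [0, 0, 0.0005], 255]])

```text
t: 3.1
eef_pos: [539.0, 178.1, 72.0]
tcp_rot: [3.141, -0.0, 1.571]
ft_force: [-3.0, -1.7, 8.6]
opening: 0.007
```

Emit:
arm_command(targets=[[[0, 0, 0], [0, 0, 0.0003], 255], [[0, 0, 0], [0, 0, 0.0003], 255]])

```text
t: 3.3
eef_pos: [539.1, 178.1, 72.0]
tcp_rot: [3.141, -0.0, 1.571]
ft_force: [-3.0, -1.6, 11.6]
opening: 0.007
```

The button is at its end stop (z 72, force rising to 11.6 N). I'll retract, open the fingers, turn to the starting yaw and look.

Emit:
arm_command(targets=[[[0, 0, 0], [0, 0, -0.04], 255], [[0, 0, 0.1], [0, 0, -0.08], 0], [[0, 0, 0.25], [-0.02, 0.003, -0.1], 0], [[0, 0, 0.4], [-0.0655, 0.0103, -0.11], 0], [[0, 0, 0.55], [-0.0655, 0.0103, -0.11], 0], [[0, 0, 0.7], [-0.0655, 0.0103, -0.11], 0], [[0, 0, 0.85], [-0.0655, 0.0103, -0.11], 0], [[0, 0, 1.0], [-0.0655, 0.0103, -0.11], 0]])

```text
t: 4.1
eef_pos: [549.5, 112.4, 181.1]
tcp_rot: [3.142, -0.0, 0.564]
ft_force: [0.2, -0.1, -0.1]
opening: 0.535
```

Emit:
arm_command(targets=[[[0, 0, 0], [0, 0, 0], 0], [[0, 0, 0], [0, 0, 0], 0]])

```text
t: 4.3
eef_pos: [549.4, 112.6, 181.2]
tcp_rot: [-3.142, -0.0, 0.575]
ft_force: [-0.2, 0.7, 0.3]
opening: 0.706
```

```bash
python3 - <<'E'
from cell import env, read_camera, get_calibration
import cv2, numpy as np
from h import *
s=env.state(); print(s)
W=get_calibration("wrist");im,d=read_camera("wrist"); cv2.imwrite("pics/l1.png",im)
im2,d2=read_camera("side"); cv2.imwrite("pics/l1s.png",im2)
g=cv2.cvtColor(im,cv2.COLOR_BGR2GRAY)
p=proj(W,[549.3,112.5,118],True); print(p)
m=((g>130)).astype(np.uint8)
n,l,st,ce=cv2.connectedComponentsWithStats(m)
k=l[int(p[1]),int(p[0])]; print(k,st[k],ce[k])
c=max(cv2.findContours((l==k).astype(np.uint8),0,cv2.CHAIN_APPROX_NONE)[0],key=len)[:,0]
print("lens top",circ([onz(W,p,118,True) for p in c]))
E
```

```text
{'t': 4.3, 'joints': array([8.43247072e-02, 4.37416566e-01, 1.75761041e+00, 8.07006442e-05,
       9.46489688e-01, 1.07972196e+00]), 'qvel': array([ 0.00021502, -0.00108373, -0.00041423, -0.00012328,  0.00142122,
       -0.00353181]), 'tau': array([-5.46700589e-02, -5.50187731e+01, -2.32065511e+01,  5.92394918e-02,
       -6.41784235e-02,  3.54818841e-01]), 'eef_pos': array([549.35883356, 112.58749224, 181.19583256]), 'tcp_rot': array([-3.14157075e+00, -9.78912382e-05,  5.75351900e-01]), 'ft_force': array([-0.17686021,  0.67653171,  0.2654249 ]), 'moment': array([ 0.01695392,  0.13740865, -0.02402772]), 'opening': 0.7060097345511808}
[286.29388152 230.61402466]
64 [ 259  204   56   53 2256] [286.58554965 230.11569149]
lens top (np.float64(549.2826781655208), np.float64(112.21251702336644), np.float64(20.565832689577704))
```

View pics/l1.png

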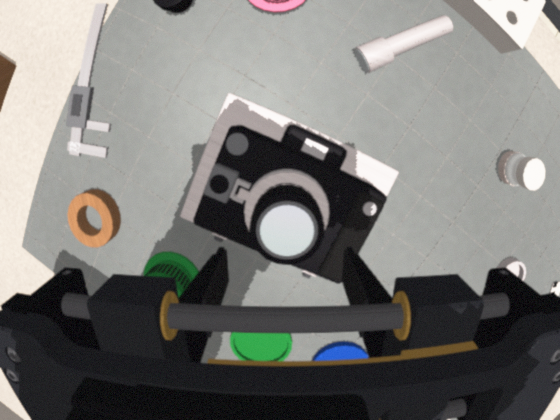

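View pics/l1s.png

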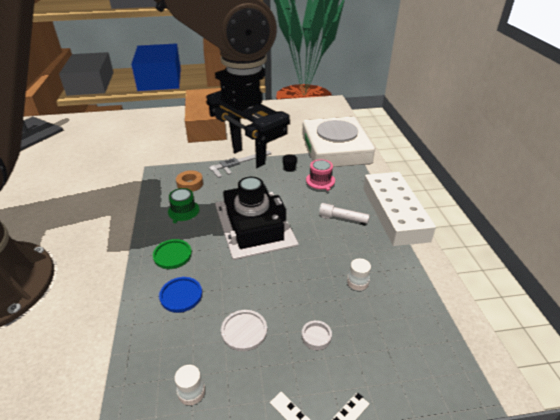

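The lens measures (549.3, 112.3) against the TCP at (549.4, 112.6). They agree, so I'll descend.

Emit:
arm_command(targets=[[[0, 0, 0], [0, 0, 0], 0], [[0, 0, 0], [0, 0, 0.02], 0], [[0, 0, 0], [0, 0, 0.045], 0], [[0, 0, 0], [0, 0, 0.07], 0], [[0, 0, 0], [0, 0, 0.088], 0], [[0, 0, 0], [0, 0, 0.0955], 0], [[0, 0, 0], [0, 0, 0.0955], 0]])

```text
t: 5.1
eef_pos: [549.0, 112.5, 85.2]
tcp_rot: [-3.141, 0.001, 0.572]
ft_force: [-0.4, 0.9, -0.4]
opening: 1.003
```

Emit:
arm_command(targets=[[[0, 0, 0], [0, 0, 0], 110], [[0, 0, 0], [0, 0, 0], 110], [[0, 0, 0], [0, 0, 0], 110], [[0, 0, 0], [0, 0, 0], 110], [[0, 0, 0], [0, 0, 0], 255], [[0, 0, 0], [0, 0, 0], 255], [[0, 0, 0], [0, 0, 0], 255], [[0, 0, 0], [0, 0, 0], 255]])

```text
t: 5.9
eef_pos: [549.5, 112.5, 86.1]
tcp_rot: [3.141, -0.0, 0.571]
ft_force: [-1.0, -0.6, 4.8]
opening: 0.609
```

```bash
python3 - <<'E'
from cell import env
s=env.state(); print(s['t'],s['eef_pos'],s['tcp_rot'],s['ft_force'],s['moment'],s['opening'])
E
```

```text
5.9 [549.50656967 112.47768649  86.12573171] [ 3.14123943e+00 -4.89371539e-04  5.70819175e-01] [-0.96189249 -0.59514063  4.79039461] [-0.141077    0.12264844  0.0601257 ] 0.6089946517755616
```

Emit:
arm_command(targets=[[[0, 0, 0], [0, 0, -0.0005], 255], [[0, 0, -0.05], [0, 0, -0.0005], 255], [[0, 0, -0.1], [0, 0, -0.0005], 255], [[0, 0, -0.15], [0, 0, -0.0005], 255], [[0, 0, -0.15], [0, 0, -0.0005], 255]])

```text
t: 6.4
eef_pos: [549.7, 111.9, 86.2]
tcp_rot: [3.141, -0.0, 0.722]
ft_force: [1.4, -4.9, -0.7]
opening: 0.605
```

```bash
python3 - <<'E'
from cell import env,read_camera
import cv2
s=env.state(); print(s['t'],s['eef_pos'],s['tcp_rot'],s['ft_force'],s['moment'],s['opening'])
im,d=read_camera("wrist"); im2,d=read_camera("scene");cv2.imwrite("pics/t1.png",im);cv2.imwrite("pics/t1s.png",cv2.resize(im2[150:290,230:410],None,fx=4,fy=4))
E
```

```text
6.4 [549.71783992 111.89658139  86.17843148] [ 3.14068611e+00 -4.77774576e-05  7.22143893e-01] [ 1.38981688 -4.94087544 -0.68862916] [-1.04607088 -0.37980301 -0.25914601] 0.6045597195802905
```

View pics/t1.png

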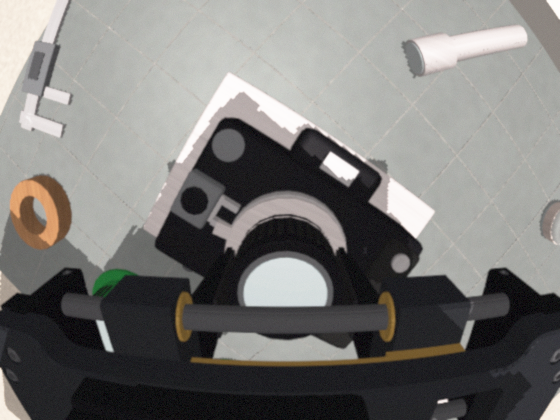

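View pics/t1s.png

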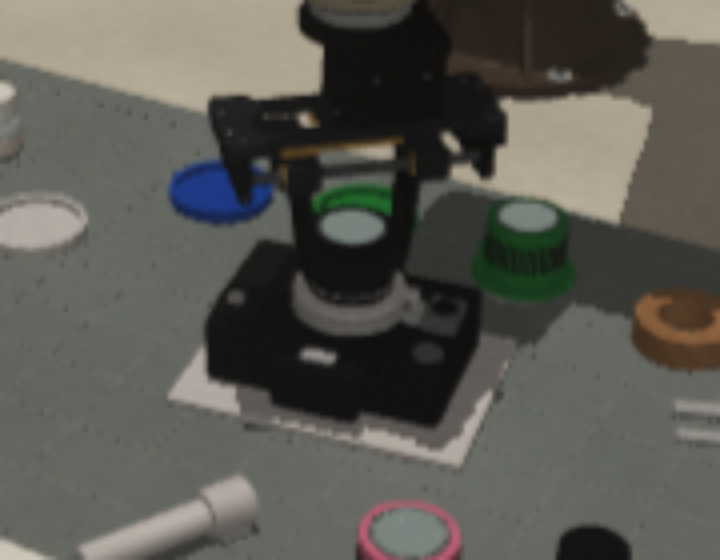

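```bash
python3 - <<'E'
import cv2
im=cv2.imread("pics/t1.png");cv2.imwrite("pics/t1c.png",cv2.resize(im[165:270,150:290],None,fx=5,fy=5,interpolation=cv2.INTER_CUBIC))
E
```

```text
(no output)
```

View pics/t1c.png

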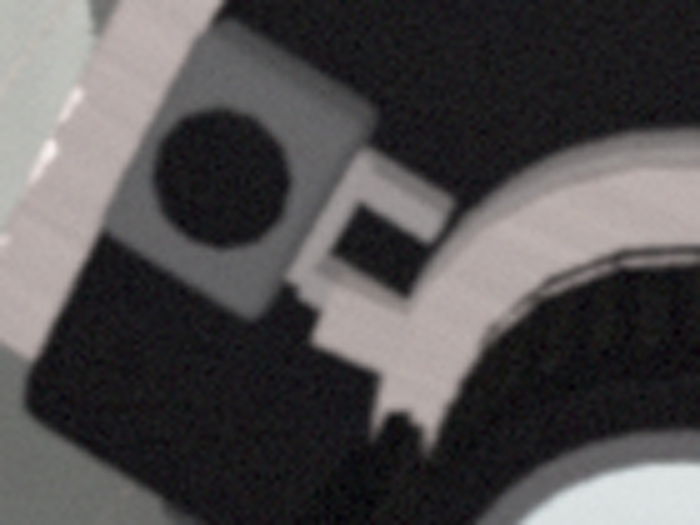

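The tab has left the fork and rides over the sunken prong, so the catch is clear. The drag is about 0.26 N m. Continuing the turn.

Emit:
arm_command(targets=[[[0, 0, -0.12], [-0.0003, 0.0004, 0], 255], [[0, 0, -0.24], [-0.0003, 0.0004, 0], 255], [[0, 0, -0.36], [-0.0003, 0.0004, 0], 255], [[0, 0, -0.48], [-0.0003, 0.0004, 0], 255], [[0, 0, -0.6], [-0.0003, 0.0004, 0], 255], [[0, 0, -0.72], [-0.0003, 0.0004, 0], 255], [[0, 0, -0.72], [-0.0003, 0.0004, 0], 255]])

```text
t: 7.2
eef_pos: [549.4, 111.8, 86.2]
tcp_rot: [3.142, 0.0, 1.442]
ft_force: [0.8, -1.9, -0.7]
opening: 0.608
```

```bash
python3 - <<'E'
from cell import env,read_camera
import cv2
s=env.state(); print(s['t'],s['joints'],s['eef_pos'],s['tcp_rot'],s['ft_force'],s['moment'],s['opening'])
im2,d=read_camera("side");cv2.imwrite("pics/t2s.png",cv2.resize(im2[150:260,200:320],None,fx=5,fy=5))
E
```

```text
7.2 [ 8.31022194e-02  5.64634706e-01  1.84443382e+00 -2.33717767e-04
  7.32511958e-01  2.11752960e-01] [549.42731043 111.84959572  86.15639125] [3.14154791e+00 1.50251263e-04 1.44231935e+00] [ 0.75874657 -1.90623308 -0.65636735] [-0.37128518 -0.23540677 -0.0690124 ] 0.6084818799840802
```

View pics/t2s.png

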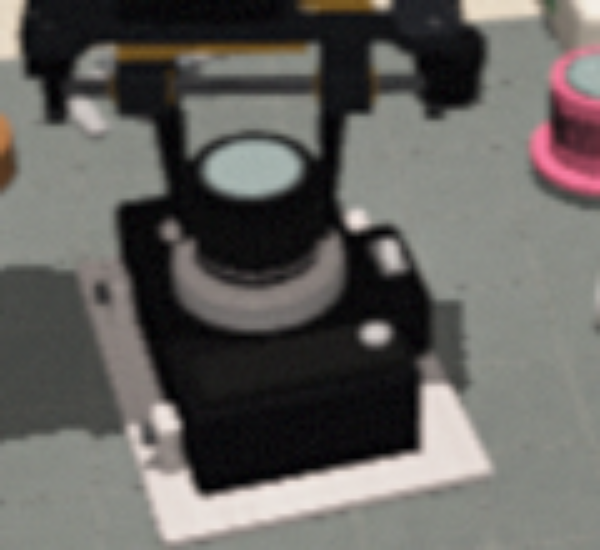

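Emit:
arm_command(targets=[[[0, 0, -0.12], [0, 0, 0], 255], [[0, 0, -0.24], [0, 0, 0], 255], [[0, 0, -0.3], [0, 0, 0], 255], [[0, 0, -0.3], [0, 0, 0], 255], [[0, 0, -0.265], [0, 0, 0], 255], [[0, 0, -0.265], [0, 0, -0.001], 255], [[0, 0, -0.265], [0, 0, -0.0015], 255], [[0, 0, -0.265], [0, 0, -0.0015], 255]])

```text
t: 8.05
eef_pos: [549.2, 112.1, 87.7]
tcp_rot: [-3.141, -0.0, 1.705]
ft_force: [2.0, 0.0, -3.4]
opening: 0.605
```

```bash
cat > st.py <<'E'
from cell import env
import numpy as np
s=env.state(); print(round(s['t'],2),s['joints'][5].round(3),s['eef_pos'].round(2),s['tcp_rot'].round(3),"turn",np.degrees(s['tcp_rot'][2]-0.571).round(1),s['ft_force'].round(1),s['moment'].round(2),round(s['opening'],3))
E
python3 st.py
```

```text
8.05 -0.051 [549.17 112.13  87.68] [-3.141 -0.     1.705] turn 65.0 [ 2.   0.  -3.4] [ 0.05 -0.15  0.03] 0.605
```

Emit:
arm_command(targets=[[[0, 0, 0], [0, 0, -0.0007], 255], [[0, 0, 0], [0, 0, -0.0007], 255]])

```text
t: 8.25
eef_pos: [549.1, 112.0, 88.0]
tcp_rot: [-3.141, -0.0, 1.706]
ft_force: [2.2, 0.6, -11.3]
opening: 0.607
```

At 65° it is caught: it stops after about 2 mm, with −11 N. The lift of 2.2 mm is the test, and I'll step 7° at a time.

Emit:
arm_command(targets=[[[0, 0, 0], [0, 0, 0.0022], 255], [[0, 0, -0.08], [0, 0, 0.0022], 255], [[0, 0, -0.16], [0, 0, 0.0022], 255], [[0, 0, -0.16], [0, 0, 0.0022], 255], [[0, 0, -0.125], [0, 0, 0.0022], 255], [[0, 0, -0.125], [0, 0, 0.001], 255], [[0, 0, -0.125], [0, 0, 0], 255], [[0, 0, -0.125], [0, 0, 0], 255]])

```text
t: 9.05
eef_pos: [549.1, 112.0, 88.5]
tcp_rot: [-3.141, -0.0, 1.831]
ft_force: [-0.6, -0.1, -6.7]
opening: 0.605
```

```bash
python3 st.py
```

```text
9.05 -0.177 [549.14 112.02  88.53] [-3.141 -0.     1.831] turn 72.2 [-0.6 -0.1 -6.7] [ 0.08  0.06 -0.04] 0.605
```

Emit:
arm_command(targets=[[[0, 0, 0], [0, 0, -0.0005], 255], [[0, 0, 0], [0, 0, -0.0005], 255]])

```text
t: 9.25
eef_pos: [549.1, 112.0, 88.8]
tcp_rot: [-3.141, -0.0, 1.831]
ft_force: [0.2, 0.1, -7.2]
opening: 0.61
```

Emit:
arm_command(targets=[[[0, 0, 0], [0, 0, -0.0005], 255], [[0, 0, 0], [0, 0, -0.0005], 255]])

```text
t: 9.45
eef_pos: [549.1, 112.0, 89.2]
tcp_rot: [-3.141, -0.0, 1.831]
ft_force: [-0.5, 0.1, -10.0]
opening: 0.603
```

```bash
cat > top.py <<'E'
from cell import env, read_camera, get_calibration
import cv2, numpy as np,sys
from h import *
W=get_calibration("wrist");im,d=read_camera("wrist"); cv2.imwrite(f"pics/{sys.argv[1]}.png",im)
s=env.state()['eef_pos']
def depthz(c,d,uvs,fish):
    out=[]
    f=f_of(c)
    for u,v in uvs:
        x=u-c['cx'];y=v-c['cy']
        if fish:
            r=np.hypot(x,y);t=np.tan(r/f)/r; q=np.array([x*t,y*t,1])*d[v,u]
        else: q=np.array([x/f,y/f,1])*d[v,u]
        T=c['world_from_camera'];out.append((T[:3,:3]@q+T[:3,3])[2])
    return np.median(out)
for n in ("wrist","scene","side"):
    c=get_calibration(n); fi=n=="wrist"
    if not fi: im,d=read_camera(n); cv2.imwrite(f"pics/{sys.argv[1]}{n}.png",im)
    p=proj(c,[s[0],s[1],s[2]+33],fi).astype(int); r=10 if fi else 4
    print(n,p,depthz(c,d,[(p[0]+i,p[1]+j) for i in range(-r,r+1) for j in range(-r//2,r//2+1)],fi).round(2))
E
python3 top.py f1; python3 st.py
python3 - <<'E'
import cv2,numpy as np
a=cv2.imread('pics/t1.png');b=cv2.imread('pics/f1.png')
cv2.imwrite('pics/f1c.png',np.hstack([cv2.resize(a[180:360,200:370],(400,420)),cv2.resize(b[180:360,200:370],(400,420))]))
E
```

```text
wrist [285 297] 120.94
scene [317 205] 172.72
side [250 181] 121.67
9.6 -0.177 [549.1  112.02  89.32] [-3.141 -0.     1.831] turn 72.2 [ -0.4  -0.2 -11.4] [0.15 0.08 0.09] 0.603
```

View pics/f1c.png

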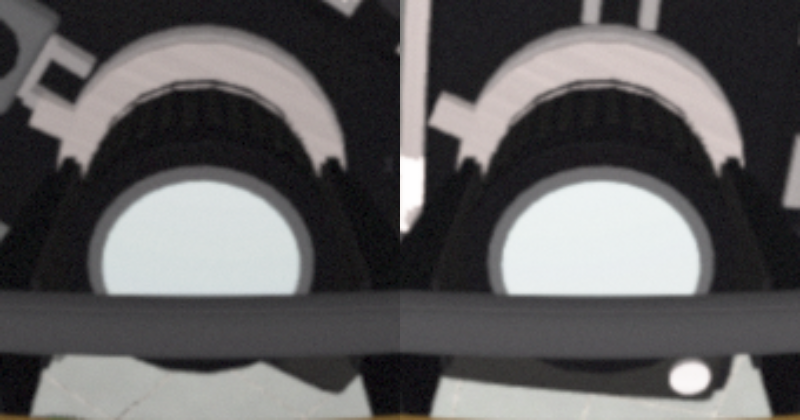

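The lens top rose about 2.9 mm (wrist depth), more than when caught, but there is still 11 N of resistance. This is probably the gap's edge. I'll lower, turn 4° more and retest.

Emit:
arm_command(targets=[[[0, 0, 0], [0, 0, 0.0016], 255], [[0, 0, 0], [0, 0, 0.0032], 255], [[0, 0, -0.06], [0, 0, 0.0032], 255], [[0, 0, -0.105], [0, 0, 0.0032], 255], [[0, 0, -0.105], [0, 0, 0.0032], 255], [[0, 0, -0.07], [0, 0, 0.0032], 255], [[0, 0, -0.07], [0, 0, 0.002], 255], [[0, 0, -0.07], [0, 0, 0.001], 255]])

```text
t: 10.4
eef_pos: [549.7, 112.0, 88.9]
tcp_rot: [3.141, 0.0, 1.901]
ft_force: [-0.0, 0.4, -2.7]
opening: 0.605
```

Emit:
arm_command(targets=[[[0, 0, 0], [0, 0, 0], 255]])

```text
t: 10.5
eef_pos: [549.7, 112.0, 88.9]
tcp_rot: [3.141, 0.0, 1.901]
ft_force: [-0.1, -0.2, -2.2]
opening: 0.606
```

```bash
python3 st.py
```

```text
10.5 -0.247 [549.68 112.04  88.88] [3.141 0.    1.901] turn 76.2 [-0.1 -0.2 -2.2] [ 0.03 -0.02  0.01] 0.606
```

Only −2.2 N at 88.9 mm now, so it is free. I'll lift gently.

Emit:
arm_command(targets=[[[0, 0, 0], [0, 0, -0.001], 255], [[0, 0, 0], [0, 0, -0.0015], 255]])

```text
t: 10.7
eef_pos: [549.5, 112.0, 90.2]
tcp_rot: [3.141, 0.0, 1.901]
ft_force: [-0.2, -0.0, -2.6]
opening: 0.608
```

Emit:
arm_command(targets=[[[0, 0, 0], [0, 0, -0.001], 255], [[0, 0, 0], [0, 0, -0.002], 255]])

```text
t: 10.9
eef_pos: [549.4, 112.0, 92.1]
tcp_rot: [3.142, 0.0, 1.901]
ft_force: [-0.4, -0.2, -2.1]
opening: 0.611
```

Emit:
arm_command(targets=[[[0, 0, 0], [0, 0, -0.004], 255], [[0, 0, 0], [0, 0, -0.009], 255], [[0, 0, 0], [0, 0, -0.015], 255], [[0, 0, 0], [0, 0, -0.025], 255], [[0, 0, 0], [0, 0, -0.04], 255], [[0, 0, 0], [0, 0, -0.065], 255], [[0, 0, 0], [0, 0, -0.09], 255], [[0, 0, 0], [0, 0, -0.09], 255]])

```text
t: 11.7
eef_pos: [550.6, 112.2, 185.6]
tcp_rot: [3.136, 0.001, 1.901]
ft_force: [-0.4, -0.0, -1.4]
opening: 0.607
```

```bash
python3 st.py; python3 top.py g1
```

```text
11.7 -0.247 [550.65 112.17 185.56] [3.136e+00 1.000e-03 1.901e+00] turn 76.2 [-0.4 -0.  -1.4] [ 0.   -0.05 -0.05] 0.607
wrist [285 297] 215.26
scene [318 173] 237.49
side [248 142] 214.39
```

View pics/g1side.png

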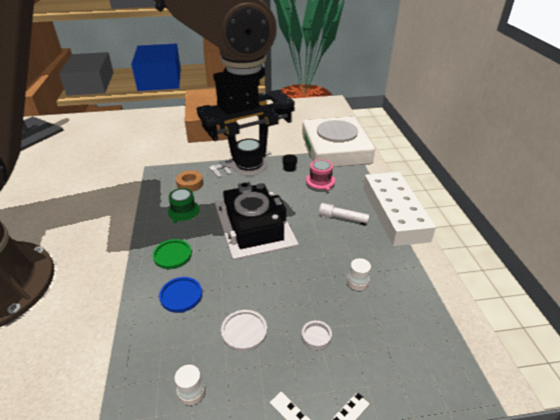

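View pics/g1.png

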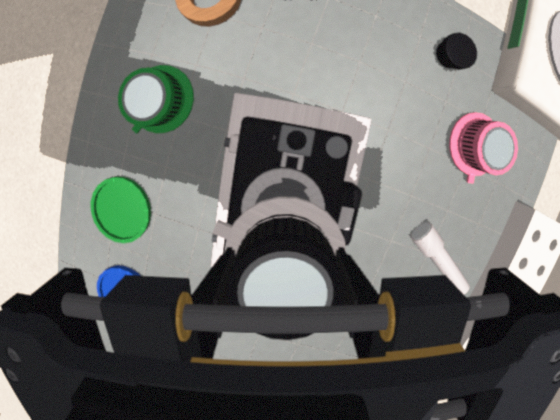

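The lens is off and hanging straight; nothing else has moved. Now I'll measure the rest more precisely from the side and scene pictures.

```bash
cat > rest.py <<'E'
import cv2,numpy as np,sys
from cell import get_calibration
from h import *
def rest(nm,fn,f,r,fish=False,W=None):
    c=W or get_calibration(nm)
    im=cv2.imread(fn).astype(int); b,g,rr=im[...,0],im[...,1],im[...,2]
    roi=np.zeros(g.shape,bool); roi[max(0,f[1]-r):f[1]+r,f[0]-r:f[0]+r]=1
    bg=np.median(im[max(0,f[1]-r):f[1]+r,f[0]-r:f[0]+r].reshape(-1,3),0)
    m=((rr-g>3)&roi&(rr>70)).astype(np.uint8); m=cv2.morphologyEx(m,cv2.MORPH_CLOSE,np.ones((5,5)))
    n,l,st,ce=cv2.connectedComponentsWithStats(m); k=1+np.argmax(st[1:,4]); print(nm,st[k],ce[k].round(1))
    cc=max(cv2.findContours((l==k).astype(np.uint8),0,cv2.CHAIN_APPROX_NONE)[0],key=len)[:,0]
    hull=cv2.convexHull(cc)[:,0]
    for z in (0,5,11): print(z,np.round(circ([onz(c,p,z,fish) for p in cc]),1),"ctr",onz(c,ce[k],z,fish).round(1))
if __name__=="__main__":
    rest("side","pics/g1side.png",(244,330),36); rest("scene","pics/g1scene.png",(238,205),22)
E
python3 rest.py
```

```text
side [ 221  309   47   42 1540] [243.6 329.7]
0 [ 502.8 -180.9   43.2] ctr [ 502.6 -182.8    0. ]
5 [ 502.8 -184.5   42.9] ctr [ 502.5 -186.4    5. ]
11 [ 502.7 -188.9   42.5] ctr [ 502.5 -190.7   11. ]
scene [225 199  27  15 330] [237.8 205.9]
0 [ 495.4 -192.4   42.9] ctr [ 496.1 -191.8    0. ]
5 [ 502.  -187.4   42.6] ctr [ 502.7 -186.7    5. ]
11 [ 509.8 -181.3   42.3] ctr [ 510.6 -180.7   11. ]
```

Emit:
arm_command(targets=[[[0, 0, 0.05], [-0.035, -0.016, 0], 255], [[0, 0, 0.1], [-0.07, -0.033, 0], 255], [[0, 0, 0.15], [-0.105, -0.05, 0], 255], [[0, 0, 0.2], [-0.145, -0.068, 0], 255], [[0, 0, 0.25], [-0.185, -0.087, 0], 255], [[0, 0, 0.3], [-0.225, -0.106, 0], 255], [[0, 0, 0.33], [-0.265, -0.125, 0], 255], [[0, 0, 0.33], [-0.305, -0.144, 0], 255]])

```text
t: 12.65
eef_pos: [511.0, -224.7, 180.7]
tcp_rot: [-3.14, -0.001, 1.57]
ft_force: [0.5, -0.1, -2.0]
opening: 0.604
```

```bash
python3 st.py
```

```text
12.65 -0.532 [ 511.01 -224.73  180.68] [-3.14e+00 -1.00e-03  1.57e+00] turn 57.2 [ 0.5 -0.1 -2. ] [ 0.01 -0.08 -0.04] 0.604
```

Emit:
arm_command(targets=[[[0, 0, 0], [-0.04, -0.004, 0], 255], [[0, 0, 0], [-0.075, -0.008, 0], 255], [[0, 0, 0], [-0.085, -0.008, 0], 255], [[0, 0, 0], [-0.085, -0.008, 0], 255], [[0, 0, 0], [-0.085, -0.008, 0], 255]])

```text
t: 13.15
eef_pos: [503.8, -307.1, 181.2]
tcp_rot: [-3.14, -0.001, 1.571]
ft_force: [-1.7, 0.8, -2.0]
opening: 0.607
```

```bash
python3 - <<'E'
from cell import env, read_camera, get_calibration
import cv2
from rest import *
s=env.state();print(s['t'],s['eef_pos'],s['tcp_rot'])
W=get_calibration("wrist");im,d=read_camera("wrist"); cv2.imwrite("pics/r1.png",im)
p=proj(W,[502.5,-186.5,5],True).astype(int); print(p); rest("wrist","pics/r1.png",tuple(p),55,True,W)
E
```

```text
13.15 [ 503.75818369 -307.09240173  181.2015183 ] [-3.14036917e+00 -1.31979792e-03  1.57098335e+00]
[284  85]
wrist [ 245   39   82   84 4295] [283.5  83.5]
0 [ 502.  -178.3   43.3] ctr [ 501.5 -184.1    0. ]
5 [ 502.  -179.    42.6] ctr [ 501.5 -184.7    5. ]
11 [ 502.  -179.8   41.9] ctr [ 501.6 -185.4   11. ]
```

View pics/r1.png

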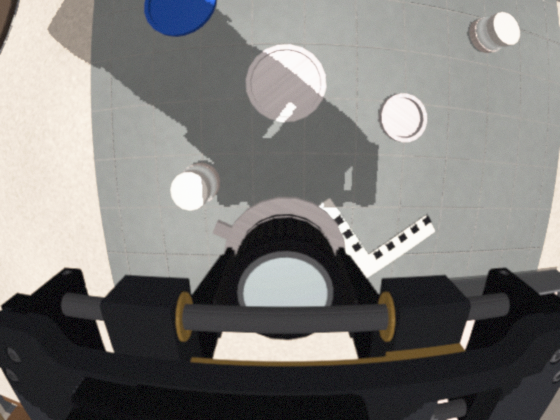

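```bash
python3 - <<'E'
import cv2,numpy as np
from cell import get_calibration
from h import *
W=get_calibration("wrist")
im=cv2.imread("pics/r1.png").astype(int); b,g,r=im[...,0],im[...,1],im[...,2]
m=((r-g>3)&(r>70)).astype(np.uint8); m[:36]=0;m[130:]=0;m[:,:235]=0;m[:,340:]=0
m=cv2.morphologyEx(m,cv2.MORPH_CLOSE,np.ones((5,5)));m=cv2.morphologyEx(m,cv2.MORPH_OPEN,cv2.getStructuringElement(cv2.MORPH_ELLIPSE,(31,31)))
cc=max(cv2.findContours(m,0,cv2.CHAIN_APPROX_NONE)[0],key=len)[:,0]
e=cv2.fitEllipse(cc);print(e,cc.min(0),cc.max(0))
for z in (0,5,11): print(z,np.round(circ([onz(W,p,z,True) for p in cc]),1))
E
```

```text
((273.1356506347656, 85.90796661376953), (55.01319122314453, 61.31476593017578), 126.28759765625) [246  55] [306 116]
0 [ 490.7 -185.7   30.9]
5 [ 490.9 -186.3   30.5]
11 [ 491.1 -187.    29.9]
```

```bash
python3 - <<'E'
import cv2,numpy as np
from cell import get_calibration
from h import *
W=get_calibration("wrist")
im=cv2.imread("pics/r1.png").astype(int); g=im.sum(2)/3; s=im[...,2]-im[...,1]
m=((s>3)&(g>60)|(g>165)).astype(np.uint8); m[:38]=0;m[128:]=0;m[:,:235]=0;m[:,335:]=0
m=cv2.morphologyEx(m,cv2.MORPH_CLOSE,np.ones((5,5)));m=cv2.morphologyEx(m,cv2.MORPH_OPEN,cv2.getStructuringElement(cv2.MORPH_ELLIPSE,(31,31)))
cc=max(cv2.findContours(m,0,cv2.CHAIN_APPROX_NONE)[0],key=len)[:,0]
print(cv2.fitEllipse(cc),cc.min(0),cc.max(0))
v=cv2.imread("pics/r1.png"); cv2.drawContours(v,[cc[:,None]],-1,(0,0,255),1); cv2.imwrite("pics/r1c.png",cv2.resize(v[30:140,220:350],None,fx=4,fy=4,interpolation=0))
for z in (0,5,11): print(z,np.round(circ([onz(W,p,z,True) for p in cc]),1))
E
```

```text
((290.9071960449219, 77.39439392089844), (80.83555603027344, 96.00444793701172), 53.069087982177734) [246  38] [334 122]
0 [ 510.1 -176.2   47.8]
5 [ 510.  -176.9   47.2]
11 [ 509.9 -177.7   46.3]
```

View pics/r1c.png

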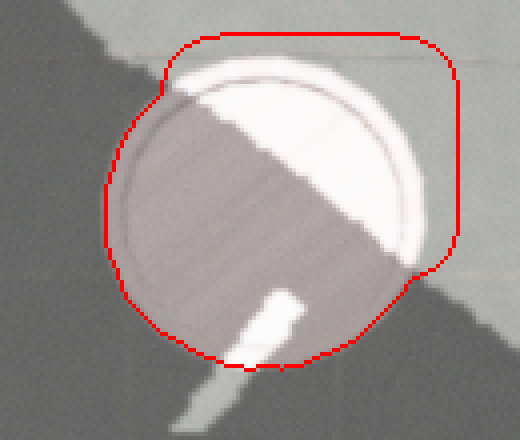

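The crop shows the dish spanning x 246–326 and y 44–122, so its centre is about (286,83).

```bash
python3 - <<'E'
from cell import get_calibration
from h import *
W=get_calibration("wrist")
P=[(246,80),(326,82),(285,44),(284,122),(252,103),(314,109),(317,57)]
for z in (0,5,8,11): print(z,np.round(circ([onz(W,p,z,True) for p in P]),1),onz(W,(286,83),z,True).round(1))
E
python3 st.py
```

```text
0 [ 504.3 -182.2   42.6] [ 504.4 -183.3    0. ]
5 [ 504.3 -182.8   42. ] [ 504.3 -183.9    5. ]
8 [ 504.3 -183.1   41.6] [ 504.3 -184.3    8. ]
11 [ 504.3 -183.5   41.3] [ 504.3 -184.6   11. ]
13.2 -0.66 [ 503.92 -306.8   181.5 ] [-3.141e+00 -1.000e-03  1.572e+00] turn 57.3 [ 0.4 -0.3 -3.2] [ 0.03  0.01 -0.06] 0.603
```

Emit:
arm_command(targets=[[[0, 0, 0], [0.04, -0.0005, 0], 255], [[0, 0, 0], [0.08, -0.0005, 0], 255], [[0, 0, 0], [0.11, -0.0005, 0], 255], [[0, 0, 0], [0.122, -0.0005, 0.03], 255], [[0, 0, 0], [0.122, -0.0005, 0.065], 255], [[0, 0, 0], [0.122, -0.0005, 0.1], 255], [[0, 0, 0], [0.122, -0.0005, 0.12], 255], [[0, 0, 0], [0.122, -0.0005, 0.12], 255]])

```text
t: 14.0
eef_pos: [502.4, -184.3, 60.0]
tcp_rot: [-3.138, -0.002, 1.573]
ft_force: [0.1, 0.3, -1.2]
opening: 0.606
```

```bash
python3 st.py; python3 top.py p1; python3 - <<'E'
import cv2,numpy as np
a=cv2.imread('pics/p1side.png');b=cv2.imread('pics/p1scene.png')
cv2.imwrite('pics/p1c.png',np.hstack([cv2.resize(a[240:380,170:330],(440,400)),cv2.resize(b[120:240,170:310],(360,400))]))
E
```

```text
14.0 -0.477 [ 502.4  -184.27   59.96] [-3.138e+00 -2.000e-03  1.573e+00] turn 57.4 [ 0.1  0.3 -1.2] [-0.   -0.02  0.  ] 0.606
wrist [285 297] 93.31
scene [236 180] 94.15
side [241 296] 94.96
```

View pics/p1c.png

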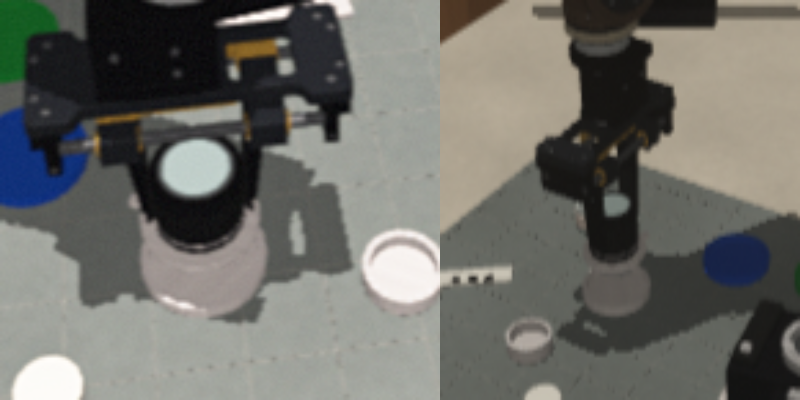

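Emit:
arm_command(targets=[[[0, 0, 0], [0, 0, 0.01], 255], [[0, 0, 0], [0, 0, 0.018], 255], [[0, 0, 0], [0, 0, 0.022], 255], [[0, 0, 0], [0, 0, 0.0235], 255], [[0, 0, 0], [0, 0, 0.0245], 255], [[0, 0, 0], [0, 0, 0.0245], 255]])

```text
t: 14.75
eef_pos: [503.5, -186.2, 37.5]
tcp_rot: [3.142, 0.0, 1.571]
ft_force: [-0.4, -0.1, -2.8]
opening: 0.602
```

```bash
python3 st.py; python3 top.py p2; python3 - <<'E'
import cv2,numpy as np
a=cv2.imread('pics/p2side.png');b=cv2.imread('pics/p2scene.png')
cv2.imwrite('pics/p2c.png',np.hstack([cv2.resize(a[260:370,180:310],(440,400)),cv2.resize(b[140:240,180:300],(360,400))]))
E
```

```text
14.75 -0.477 [ 503.49 -186.25   37.54] [3.142 0.    1.571] turn 57.3 [-0.4 -0.1 -2.8] [-0.01  0.06 -0.02] 0.602
wrist [285 297] 69.35
scene [236 187] 69.84
side [242 306] 70.12
```

View pics/p2c.png

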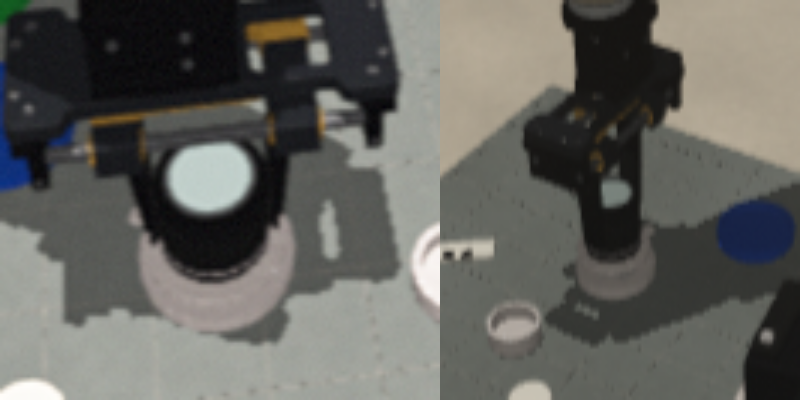

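View pics/p2.png

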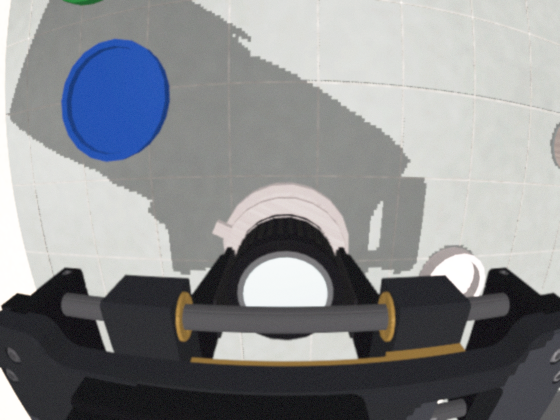

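The lens is concentric over the rest and about 4.5 mm above the floor. I'll lower it in small steps.

Emit:
arm_command(targets=[[[0, 0, 0], [0, 0, 0.001], 255], [[0, 0, 0], [0, 0, 0.002], 255], [[0, 0, 0], [0, 0, 0.0028], 255], [[0, 0, 0], [0, 0, 0.0034], 255], [[0, 0, 0], [0, 0, 0.0034], 255]])

```text
t: 15.4
eef_pos: [503.4, -186.1, 34.0]
tcp_rot: [-3.142, -0.0, 1.571]
ft_force: [-0.6, 0.2, -3.1]
opening: 0.606
```

Emit:
arm_command(targets=[[[0, 0, 0], [0, 0, 0.0005], 255], [[0, 0, 0], [0, 0, 0.0005], 255]])

```text
t: 15.6
eef_pos: [503.5, -186.2, 33.6]
tcp_rot: [3.141, 0.0, 1.571]
ft_force: [0.5, -0.7, -2.9]
opening: 0.608
```

Emit:
arm_command(targets=[[[0, 0, 0], [0, 0, 0.0004], 255], [[0, 0, 0], [0, 0, 0.0004], 255]])

```text
t: 15.8
eef_pos: [503.5, -186.2, 33.2]
tcp_rot: [3.142, -0.0, 1.571]
ft_force: [-0.6, -0.1, -2.4]
opening: 0.606
```

Emit:
arm_command(targets=[[[0, 0, 0], [0, 0, 0.0003], 255], [[0, 0, 0], [0, 0, 0.0003], 255]])

```text
t: 16.0
eef_pos: [503.5, -186.2, 33.2]
tcp_rot: [3.141, 0.0, 1.571]
ft_force: [-1.7, 0.3, 1.6]
opening: 0.604
```

Emit:
arm_command(targets=[[[0, 0, 0], [0, 0, 0.0003], 255], [[0, 0, 0], [0, 0, 0.0003], 255]])

```text
t: 16.2
eef_pos: [503.5, -186.2, 33.1]
tcp_rot: [3.141, 0.0, 1.571]
ft_force: [-2.5, 0.4, 6.7]
opening: 0.608
```

Emit:
arm_command(targets=[[[0, 0, 0], [0, 0, 0.0003], 255], [[0, 0, 0], [0, 0, 0.0003], 255]])

```text
t: 16.4
eef_pos: [503.5, -186.2, 33.1]
tcp_rot: [3.141, 0.0, 1.571]
ft_force: [-3.4, 1.2, 10.5]
opening: 0.606
```

It is seated: contact at 33.1 mm, 10 N at most. I'll relax the push and release.

Emit:
arm_command(targets=[[[0, 0, 0], [0, 0, -0.0006], 255], [[0, 0, 0], [0, 0, -0.0006], 255], [[0, 0, 0], [0, 0, -0.0006], 90], [[0, 0, 0], [0, 0, -0.0006], 80], [[0, 0, 0], [0, 0, -0.0006], 40], [[0, 0, 0], [0, 0, -0.0006], 0], [[0, 0, 0], [0, 0, -0.0006], 0], [[0, 0, 0], [0, 0, -0.0006], 0]])

```text
t: 17.2
eef_pos: [503.5, -186.2, 32.9]
tcp_rot: [3.141, -0.0, 1.571]
ft_force: [-0.5, 0.0, 0.9]
opening: 0.962
```

Emit:
arm_command(targets=[[[0, 0, 0], [0, 0, 0], 0], [[0, 0, 0], [0, 0, 0], 0], [[0, 0, 0], [0, 0, 0], 0], [[0, 0, 0], [0, 0, 0], 0]])

```text
t: 17.6
eef_pos: [503.5, -186.2, 32.9]
tcp_rot: [3.142, -0.0, 1.571]
ft_force: [-0.3, 0.2, 0.6]
opening: 1.0
```

```bash
python3 st.py
```

```text
17.6 -0.477 [ 503.48 -186.18   32.95] [ 3.142 -0.     1.571] turn 57.3 [-0.3  0.2  0.6] [-0.05 -0.    0.04] 1.0
```

Open and clear. Retracting straight up.

Emit:
arm_command(targets=[[[0, 0, 0], [0, 0, -0.01], 0], [[0, 0, 0], [0, 0, -0.03], 0], [[0, 0, 0], [0, 0, -0.06], 0], [[0, 0, 0], [0, 0, -0.1], 0], [[0, 0, 0], [0, 0, -0.14], 0], [[0, 0, 0], [-0.04, 0, -0.17], 0], [[0, 0, 0], [-0.08, 0, -0.2], 0], [[0, 0, 0], [-0.08, 0, -0.2], 0]])

```text
t: 18.4
eef_pos: [504.4, -270.3, 237.6]
tcp_rot: [3.135, 0.005, 1.568]
ft_force: [-0.4, 0.6, -0.6]
opening: 1.0
```

Emit:
arm_command(targets=[[[0, 0, 0], [0, 0, 0], 0], [[0, 0, 0], [0, 0, 0], 0]])

```text
t: 18.6
eef_pos: [502.9, -265.3, 232.4]
tcp_rot: [-3.14, -0.001, 1.571]
ft_force: [0.1, 0.7, 0.3]
opening: 1.001
```

```bash
python3 st.py; python3 - <<'E'
from cell import read_camera,get_calibration
import cv2
from h import *
W=get_calibration("wrist");im,d=read_camera("wrist");cv2.imwrite("pics/e.png",im)
p=proj(W,[503.5,-185,65],True);print(p)
g=cv2.cvtColor(im,cv2.COLOR_BGR2GRAY);n,l,st,ce=cv2.connectedComponentsWithStats((g>130).astype(np.uint8));k=l[int(p[1]),int(p[0])];print(st[k],onz(W,ce[k],65,True))
im,d=read_camera("side");cv2.imwrite("pics/es.png",im)
E
```

```text
18.6 -0.602 [ 502.93 -265.27  232.4 ] [-3.140e+00 -1.000e-03  1.571e+00] turn 57.3 [0.1 0.7 0.3] [-0.02  0.01  0.01] 1.001
[286.06801332 122.95792955]
[ 263  102   44   43 1389] [ 502.41592769 -185.53743814   65.        ]
```

View pics/e.png

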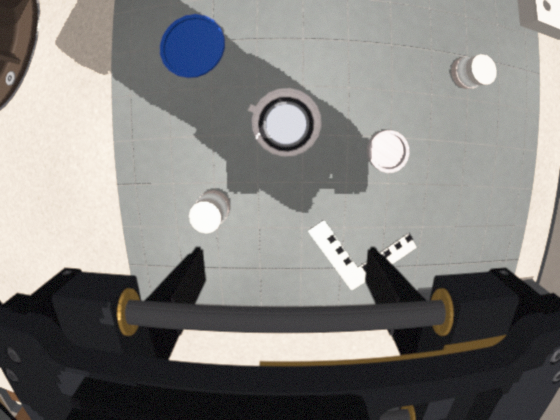

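View pics/es.png

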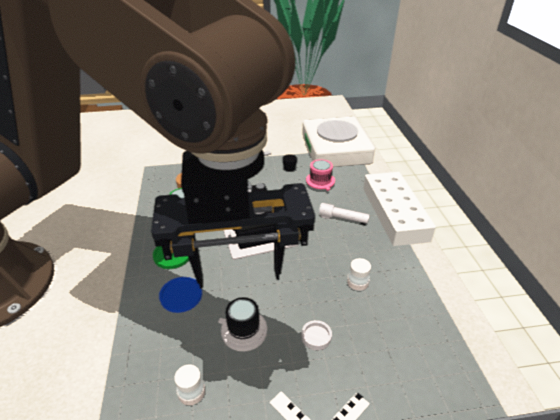

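The lens stands upright in the rest: its top is at (286,123) in the wrist view, concentric with the dish. The arm is clear and everything else in view is where it was. Handing in.

```bash
python3 -c "
from cell import env
print(env.job_done())"
```

```text
the job is handed in; nothing more can be done
None
```

The lens is off the camera and stands upright in the wider dish. I let go of it and handed the job in at about 18.7 s.

- **Button:** I pressed it to its end stop, with about 11.6 N at most. The tab then swung clear of the fork.
- **Turn and feel:** At 65° the lens was caught, stopping after about 2 mm with 11 N of pull. At 72° it rose about 3 mm but still resisted with about 11 N, so I lowered it and turned on. At 76° it came free with only its weight on the wrist, and I lifted it straight off.
- **Placing:** It touched the dish floor with 10.5 N at most. I eased the push before opening the fingers.
- **Last checks:** The lens top measured (502.4, −185.5), against a rest centre of about (503, −185.5). The wrist and side/scene views of the rest disagreed by 2–3 mm, which is within the roughly 7 mm of room in the dish. The gripper was open and clear. What the last pictures showed was where it had been, but the arm hid most of the camera in them. My last clear view of the camera was just after the lift.

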